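Clear a key-fob lane and hold its spring pusher back for refilling

TASK

A grey bicycle light clip has been dropped into the lane with the orange pusher in the clear key box: lift it out and put it in the copper coin cup, leaving the cup standing. Then draw the orange spring pusher back by its tab until the white line on it stands beside the red rider on the lane wall, and finish while still holding it there, so that I can load the lane with key fobs. Leave the fobs in the other lanes, the red rider and the green glass stopper where they are.

Things in the scene. Friction and masses are not known exactly. Their poses are not given: they have to be found in the camera images.
- keybox: clear acrylic base plate 226 x 202 x 6 mm, fixed on a white MDF shelf whose top is 120 mm above the work surface; origin at the centre of its underside. Three acrylic lanes stand side by side on it (64 mm apart, in any order). x along the lanes to their front stops (away from the robot, turned by up to 0.4 rad), y across, z up
- lane_orange: clear lane with the orange pusher: fixed open trough 200 (x) x 62 x 20 mm; floor and walls 4 mm thick, 54 mm wide inside, walls and front stop 16 mm above the floor; origin at the centre of its underside, x towards the front stop, whose inner face is at x = 96 mm. The neighbouring lanes are alike, with grey pushers of the same shape
- pusher_orange: orange slide; origin on the lane floor below its front face, axes as the lane's. Paddle 6 x 46 x 33 mm, behind it a pull tab. Its spring drives it to the front stop (+x): 3.5 N there, 0.25 N more per 10 mm drawn back (-x), 135 mm at most. It starts pressed on the clip; when the clip is lifted out it runs forward till its face meets the stop. Let go, it runs back
- white_line (a point): white line, 4 mm wide, across the top edge of the orange paddle, at its middle, 3 mm behind the front face and 34 mm above the lane floor; axes as the lane's
- tab_top (a point): centre of the top of the orange upright pull tab, 12 mm along the lane x 24 mm across, 46 mm behind the paddle's front face, its top 76 mm above the lane floor; axes as the lane's. It can be gripped either way round by its top 30 mm, where the fingers stay above the lane walls
- rider_mark (a point): top centre of the red plastic rider, 10 x 10 mm, top 12 mm above the lane wall, on the +y wall of the orange lane, 75 to 120 mm behind the white line's place when the pusher is at the stop; axes as the lane's. It slides if pushed with over 4 N: leave it
- clip: loose grey plastic handlebar clip for a bicycle light, about 35 g, 35 long (x, along the lane) x 24 (y) x 59 mm high: an open C ring, mouth down, with a block 20 x 24 mm on top (30 to 58 mm above its underside); origin at the centre of its underside. It stands on the lane floor against the front stop, pressed by the pusher with about 4.5 N
- clip_head (a point): middle of the clip's block, 46 mm above the clip's underside; 24 mm wide across the lane (its y) and 20 mm along the lane (its x). The block stands clear above the lane walls
- clip_mid (a point): middle of the clip, 28 mm above its underside
- cup: loose copper coin cup, open on top, 86 mm across the mouth, 48 mm high, wall 3 mm, on the shelf left or right of the key box; origin at the centre of its underside
- stopper: loose green glass bottle stopper, 44 mm across, 64 mm high, standing on the shelf on the other side of the key box; origin at the centre of its underside. Stays where it is
- fob_blue1: loose blue plastic key fob, block 16 (along the lane) x 40 x 50 mm with a small key ring on top, standing in the blue lane, clamped between the front stop and that lane's grey pusher; origin at the centre of its underside. Stays where it is
- fob_blue2: loose blue plastic key fob, block 16 (along the lane) x 40 x 50 mm with a small key ring on top, standing in the blue lane, clamped between the front stop and that lane's grey pusher; origin at the centre of its underside. Stays where it is
- fob_green1: loose green plastic key fob, block 16 (along the lane) x 40 x 50 mm with a small key ring on top, standing in the green lane, clamped between the front stop and that lane's grey pusher; origin at the centre of its underside. Stays where it is
- fob_green2: loose green plastic key fob, block 16 (along the lane) x 40 x 50 mm with a small key ring on top, standing in the green lane, clamped between the front stop and that lane's grey pusher; origin at the centre of its underside. Stays where it is
- fob_green3: loose green plastic key fob, block 16 (along the lane) x 40 x 50 mm with a small key ring on top, standing in the green lane, clamped between the front stop and that lane's grey pusher; origin at the centre of its underside. Stays where it is

How it is judged:
By the outcome, as a careful person would: the job done as asked, in the order asked, and still so for the second after the job is handed in, while the arm keeps its last pose, push and grip.
It also fails if it takes over 48 s, if anything falls off the work surface, if the arm or the gripper's body presses on something with over 40 N, if the wrist force passes 120 N, or if a joint passes its speed limit or range.

ROBOT

A 6-joint arm with a two-finger parallel gripper is mounted at the origin on the work surface. World frame = base frame: x ahead of the robot, y to its left, z up, the work surface at z = 0. Lengths are in m, angles in rad, forces in N, time in s.
With the tool pointing down it reaches from about 0.35 to 0.85 m from the base axis. Payload 8.1 kg.
Tool frame: the origin (TCP) lies midway between the tips of the shut fingers; the grasp point (between the pads) lies 19 mm behind it; z points along the fingers, y is the line along which they close (so a half turn about z gives the same grasp; the last joint's range is limited). The gripper opens to 93 mm and grips with 3 to 60 N. Pads are 15 mm wide; open, the fingers measure 128 mm over their backs; the gripper's body (75 mm by 188 mm) begins 65 mm behind the grasp point.
Start: joints at [1.038, 0.13, 1.488, -0, 1.523, -0.085], TCP at [0.26, 0.541, 0.19] pointing down, gripper open.
Joint ranges: [-2.96, 2.96], [-0.89, 2.26], [0.02, 2.5], [-1.34, 4.48], [0, 2.73], [-2.66, 2.66]. Speed limits (rad/s): [2.39, 2.39, 2.79, 3.14, 3.14, 3.14].

INTERFACE

Orientations are given as a rotation vector (axis times angle).
In Python, from plant import read_state, read_camera, camera_model, close_job gives the robot as it stands. The module is installed in compiled form; this text tells all that it offers.
- The arm moves only by the tool carry_out, never from a script. Its argument "moves" is a list of rows, each an object of numbers: "jaw": the finger opening in m, from 0 to 0.093; "dx", "dy", "dz": the shift along the tool's x, y, z in m; "yaw": the turn about the tool's z in rad. In form: [{"jaw": .., "dx": .., "dy": .., "dz": .., "yaw": ..}, ...]. A call has 1 to 8 rows; each row shifts and turns the commanded pose from where the row before left it, along the tool's axes as they then stand; what a row does not reach is not made up. A row lasts 1/8 s, in which the tool goes at most 62.5 mm and 10.7 degrees, less where a joint would pass 70% of its speed; a pose out of reach is approached as far as the arm can. A call is refused whole if a number of a shift passes 0.0625 or a number of a turn 0.188, either way. A call with a gripper value outside its range is refused whole. The fingers move at their own pace and stop on an object; "grip_force" is the grip in N (left out, the last holds). Time passes only in rows, so rows that do not move let the fingers close. It gives the time, the measured TCP pose, the force, the opening and the grip force at its end, in the units of the state.
- read_state(): the state, without advancing time (a new reading comes with each control period).
- read_camera(name): name is "scene" or "top" or "wrist"; returns the picture (384x512x3 uint8, red, green, blue); there is no depth.
- camera_model(name): a dict with "camera_matrix" (3x3 intrinsics, pixels), "k1" (the pictures are not rectified: a ray, as slopes to the right and down, at radius r is drawn at 1 + k1 r^2 times it, then the intrinsics apply), "view" (4x4, takes a point from world to camera coordinates). Camera axes: x right, y up, looking along -z (the intrinsics and any distortion apply to the point x, -y, -z); pixel columns grow to the right and rows downward; lengths in m; the calibration is good to about 2 mm. A picture is of the moment at which its call begins: read the wrist's pose just before it. camera_model takes no time and is no camera call; for the wrist camera it gives the pose at the moment of the call.
- close_job(): hands the job in; it is judged then, once.
The state is a dict: "t": time; "q": joint angles; "dq": joint speeds; "joint_torque": joint torques, N m; "tool_pos": TCP position; "orientation": TCP orientation; "force": force on the tool from outside, world axes, zero at the start; "wrist_torque": the same for the moment, N m; "opening": finger opening in m; "gripper_force": force on a finger pad.
Only numpy, scipy, OpenCV 4.12 (cv2) and the standard library are available. Lean on these libraries where they do the work, as an engineer would, in place of code of your own. Each camera call takes 0.05 s, during which the arm holds its last target. There are 200 camera calls.

## Working session

There is one attempt and no reset: what is moved stays moved. The work goes in short steps, Python scripts to look and compute and a tool call to move; the robot and the scene stay as the last step left them, time stands still between calls to the robot, and variables do not carry over. Pictures are saved under pics/ and viewed, at most 10 in all, crops included, and the job is handed in when it is done.

Besides the shell and the picture viewer there is one more tool, called by a JSON object that holds its "name" and its "arguments". carry_out: Moves the arm, as the interface text tells. Its arguments: {"type":"object","properties":{"moves":{"type":"array","items":{"type":"object","properties":{"jaw":{"type":"number"},"dx":{"type":"number"},"dy":{"type":"number"},"dz":{"type":"number"},"yaw":{"type":"number"}}}},"grip_force":{"type":"number"}},"required":["moves"]}

```bash
mkdir -p pics
cat > h.py <<'E'
import numpy as np, cv2
from plant import *
def cam(n):
    m=camera_model(n); return np.array(m["camera_matrix"]),m["k1"],np.array(m["view"])
def ray(n,u,v,m=None):
    K,k,V=m or cam(n)
    d=np.linalg.solve(K,[u,v,1.])[:2]; s=d.copy()
    for _ in range(20): s=d/(1+k*(s@s))
    R=V[:3,:3]; return -R.T@V[:3,3], R.T@np.array([s[0],-s[1],-1.])
def onz(n,u,v,z,m=None):
    o,d=ray(n,u,v,m); return o+d*(z-o[2])/d[2]
def proj(n,p,m=None):
    K,k,V=m or cam(n); c=V[:3,:3]@np.array(p)+V[:3,3]; s=np.array([c[0],-c[1]])/-c[2]
    s=s*(1+k*(s@s)); return (K@[s[0],s[1],1])[:2]
def tri(obs):
    A=np.zeros((3,3));b=np.zeros(3)
    for n,u,v in obs:
        o,d=ray(n,u,v); d/=np.linalg.norm(d); P=np.eye(3)-d@np.eye(3)*0-np.outer(d,d) if 0 else np.eye(3)-np.outer(d,d); A+=P;b+=P@o
    return np.linalg.solve(A,b)
def shot(n,f):
    i=read_camera(n); cv2.imwrite(f"pics/{f}.png",i[:,:,::-1]); return i
E
sed -i 's/P=np.eye(3)-d@.*if 0 else /P=/' h.py
python3 - <<'E'
from h import *
for n in("scene","top"):
    shot(n,n+"0"); K,k,V=cam(n); print(n,K[0,0],k,-V[:3,:3].T@V[:3,3])
s=read_state();print(s)
E
```

```text
scene 391.84272817243215 -0.07110590257096713 [0.93993154 0.26613636 0.88342657]
top 399.37421838207246 -0.05980231573986432 [0.51332515 0.01588072 1.01339503]
{'t': 0.1, 'q': array([ 1.03762046e+00,  1.31093473e-01,  1.48917381e+00,  9.92079784e-06,
        1.52299519e+00, -8.53782564e-02]), 'dq': array([ 5.27273515e-04, -1.89743426e-03, -2.59510202e-03,  2.91964353e-05,
       -4.54147863e-04,  5.81400878e-04]), 'joint_torque': array([ 5.18938086e-04, -5.61335707e+01, -4.93097484e+01,  7.70449173e-02,
        2.90262164e-02, -9.78856565e-05]), 'tool_pos': array([0.25946604, 0.54037214, 0.18858583]), 'orientation': array([-6.97422154e-01, -3.06267009e+00,  2.49334550e-03]), 'force': array([ 0.27145398,  0.67537464, -0.43565285]), 'wrist_torque': array([ 0.06230197,  0.01287172, -0.04558153]), 'gripper_force': 0.0, 'opening': 0.09307997295030425}
```

View pics/scene0.png

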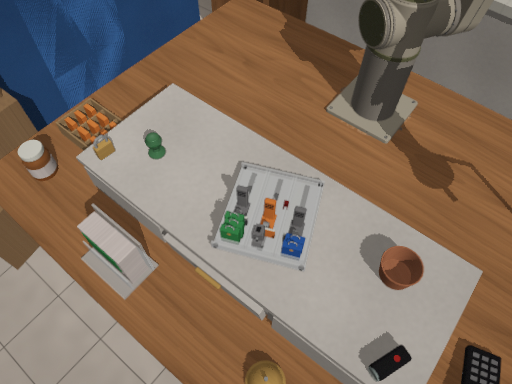

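View pics/top0.png

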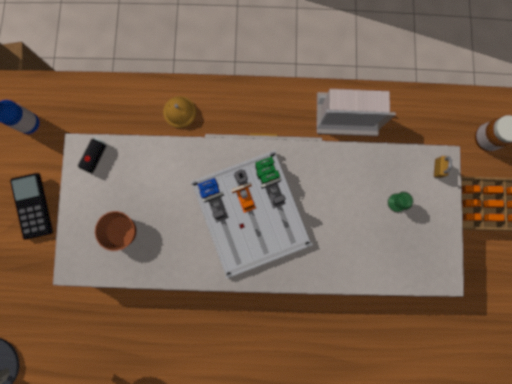

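The scene view shows the clip at about (259,234), the orange pusher at (269,212), the red rider at (286,204) and the cup at (401,268). In the top view they are: clip (241,176), pusher (245,198), rider (242,226), cup (116,231), stopper (400,202). I'll enlarge both views next.

Run:
```python
from h import *
a=cv2.imread("pics/top0.png")[145:280,185:320]; b=cv2.imread("pics/scene0.png")[155:270,205:330]
a=cv2.resize(a,None,fx=4.4,fy=4.4,interpolation=cv2.INTER_CUBIC)[:590]; b=cv2.resize(b,(640,589),interpolation=cv2.INTER_CUBIC)
cv2.imwrite("pics/ca.png",a); cv2.imwrite("pics/cb.png",b)
for n in("top","scene"):
    i=cv2.imread(f"pics/{n}0.png"); h=cv2.cvtColor(i,cv2.COLOR_BGR2HSV); H,S,Vv=cv2.split(h)
    x0,y0,x1,y1=(190,140,320,280) if n=="top" else (205,155,330,270)
    for nm,m in(("red",((H<5)|(H>174))&(S>150)&(Vv>60)),("orange",(H>5)&(H<18)&(S>150)&(Vv>120)),("blue",(H>105)&(H<130)&(S>120))):
        mm=np.zeros_like(H); mm[y0:y1,x0:x1]=m[y0:y1,x0:x1]
        k,l,st,c=cv2.connectedComponentsWithStats(mm.astype(np.uint8))
        for j in range(1,k):
            if st[j,4]>5: print(n,nm,st[j],c[j].round(1))
```

```text
top orange [238 195  16  17 119] [245.3 202.4]
top blue [198 179  21  19 251] [208.2 187.7]
scene red [284 201   4   5  16] [285.9 203.1]
scene orange [261 198  15  30 255] [269.3 212.4]
scene orange [265 230  10   7  50] [269.  233.2]
scene blue [282 233  23  24 349] [292.5 245. ]
```

View pics/ca.png

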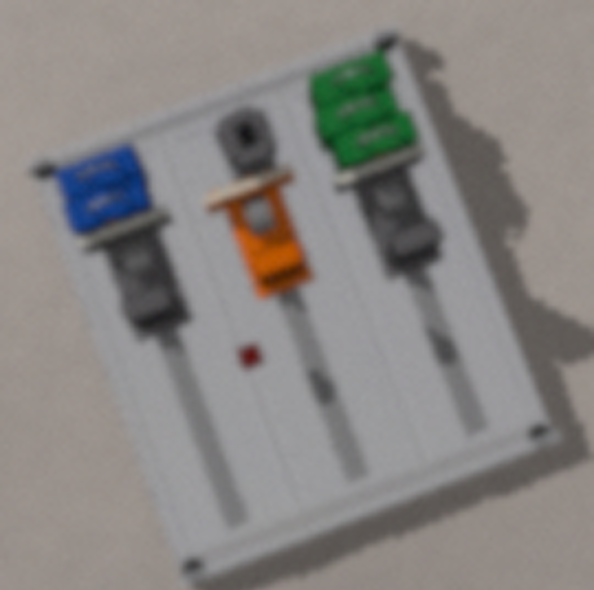

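View pics/cb.png

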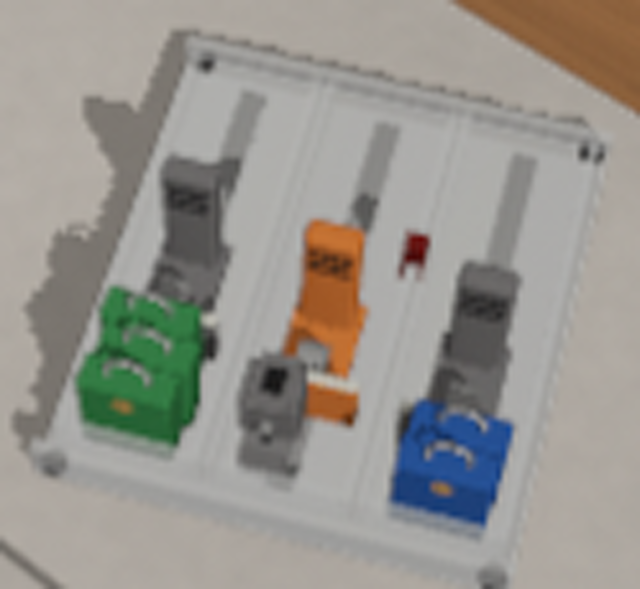

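The top crop shows the clip block at (247,133), the paddle's white line from (212,202) to (290,178), the rider at (250,356) and the tab at (283,285). The scene crop shows the clip block top at (273,378), the tab top at (335,229) and the rider top at (416,240).

Run:
```python
from h import *
T=lambda u,v:(185+(u+.5)/4.4-.5,145+(v+.5)/4.4-.5)
S=lambda u,v:(205+(u+.5)/5.12-.5,155+(v+.5)/5.122-.5)
cz=.13
ct=[onz("top",*T(*p),cz) for p in((42,171),(388,42),(540,432),(193,566))]
cs=[onz("scene",*S(*p),cz) for p in((493,577),(52,460),(206,63),(591,151))]
for c in(ct,cs):
    print(np.round(c,4).tolist(),np.mean(c,0).round(4),[np.linalg.norm(c[i]-c[(i+1)%4]).round(4) for i in range(4)])
    d=c[0]+c[1]-c[2]-c[3]; print("yaw",np.arctan2(d[1],d[0]), "y-dir yaw",np.arctan2(*( -(c[0]+c[3]-c[1]-c[2])[[0]],(c[0]+c[3]-c[1]-c[2])[1])))
for nm,a,b,z in(("clip",(247,133),(273,378),.188),("rider",(250,356),(416,240),.158),("tab",(283,285),(335,229),.206)):
    print(nm,tri([("top",*T(*a)),("scene",*S(*b))]).round(4),onz("top",*T(*a),z).round(4),onz("scene",*S(*b),z).round(4))
print("line",onz("top",*T(212,202),.164).round(4),onz("top",*T(290,178),.164).round(4),onz("scene",*S(352,386),.164))
for n in("top","scene"):
    i=cv2.imread(f"pics/{n}0.png"); h=cv2.cvtColor(i,cv2.COLOR_BGR2HSV); H,Sa,V=cv2.split(h)
    m=((H<14)&(Sa>110)&(V>60)).astype(np.uint8)
    x0,y0,x1,y1=(85,200,150,260) if n=="top" else(365,235,435,300)
    mm=np.zeros_like(m); mm[y0:y1,x0:x1]=m[y0:y1,x0:x1]
    cc=max(cv2.findContours(mm,0,2)[0],key=cv2.contourArea); e=cv2.fitEllipse(cc) 
    print(n,e,onz(n,*e[0],.168),onz(n,*e[0],.12))
```

```text
[[0.6332, 0.1521, 0.13], [0.7053, -0.0217, 0.13], [0.509, -0.1028, 0.13], [0.4381, 0.0683, 0.13]] [0.5714 0.024  0.13  ] [np.float64(0.1882), np.float64(0.2123), np.float64(0.1852), np.float64(0.2123)]
yaw 0.39880933720295364 y-dir yaw [0.39304322]
[[0.6363, 0.1523, 0.13], [0.708, -0.0197, 0.13], [0.5099, -0.0995, 0.13], [0.4386, 0.0689, 0.13]] [0.5732 0.0255 0.13  ] [np.float64(0.1864), np.float64(0.2135), np.float64(0.1829), np.float64(0.2146)]
yaw 0.39086847714633555 y-dir yaw [0.39755165]
clip [0.6461 0.0467 0.1898] [0.6465 0.0467 0.188 ] [0.6453 0.0462 0.188 ]
rider [0.5419 0.0428 0.1566] [0.5419 0.0426 0.158 ] [0.5426 0.0432 0.158 ]
tab [0.5755 0.0257 0.1898] [0.5733 0.0271 0.206 ] [0.5849 0.0297 0.206 ]
line [0.6159 0.0634 0.164 ] [0.6288 0.0259 0.164 ] [0.61809433 0.0657266  0.164     ]
top ((115.00004577636719, 230.83409118652344), (37.37367630004883, 39.47944259643555), 82.82760620117188) [0.52199701 0.30932822 0.168     ] [0.52248938 0.32598963 0.12      ]
scene ((399.93072509765625, 267.2600402832031), (42.37671661376953, 43.31291961669922), 90.55511474609375) [0.53052147 0.31160831 0.168     ] [0.50305299 0.31465915 0.12      ]
```

```bash
cat >> h.py <<'E'
from scipy.spatial.transform import Rotation as Ro
def goal(p,yaw,closing=True):
    """tool shift to TCP p with tool y along world heading yaw (mod pi); yaw turned first"""
    s=read_state(); R=Ro.from_rotvec(s["orientation"]).as_matrix(); y=R[:,1]
    dh=(yaw-np.arctan2(y[1],y[0])+np.pi/2)%np.pi-np.pi/2
    turn=-dh   # tool z down
    R2=R@Ro.from_rotvec([0,0,turn]).as_matrix()
    d=np.array(p)-s["tool_pos"]
    print("t",s["t"].__round__(2),"pos",s["tool_pos"].round(4),"tilt",R[:,2].round(4),"turn",round(turn,4),"shift before turn",(R.T@d).round(4),"after turn",(R2.T@d).round(4),"q",s["q"].round(3),"F",s["force"].round(2),"open",round(s["opening"],4),"gf",round(s["gripper_force"],2))
C=np.array([.5722,.0247]);Y=.395;ex=np.array([np.cos(Y),np.sin(Y)]);ey=np.array([-ex[1],ex[0]])
def lane(x,y,z): return np.r_[C+x*ex+y*ey,z]
E
python3 - <<'E'
from h import *
goal([.646,.0465,.28],Y)
E
```

```text
t 0.1 pos [0.2595 0.5404 0.1886] tilt [-9.0e-04 -1.4e-03 -1.0e+00] turn 0.728 shift before turn [-0.5622 -0.278  -0.091 ] after turn [-0.6047  0.1666 -0.091 ] q [ 1.038  0.131  1.489  0.     1.523 -0.085] F [ 0.27  0.68 -0.44] open 0.0931 gf 0.0
```

{"name": "carry_out", "arguments": {"moves": [{"jaw": 0.045, "dz": -0.025, "yaw": 0.18}, {"dz": -0.025, "yaw": 0.18}, {"dz": -0.025, "yaw": 0.18}, {"dz": -0.016, "yaw": 0.18}, {"dx": -0.04, "dy": 0.011}, {"dx": -0.045, "dy": 0.012}, {"dx": -0.045, "dy": 0.012}, {"dx": -0.045, "dy": 0.012}], "grip_force": 30}}

```text
invalid input at $.moves[0]: expected keys jaw, dx, dy, dz, yaw
```

Run:
```python
from h import *
goal([.646,.0465,.28],Y)
```

```text
t 0.1 pos [0.2595 0.5404 0.1886] tilt [-9.0e-04 -1.4e-03 -1.0e+00] turn 0.728 shift before turn [-0.5622 -0.278  -0.091 ] after turn [-0.6047  0.1666 -0.091 ] q [ 1.038  0.131  1.489  0.     1.523 -0.085] F [ 0.27  0.68 -0.44] open 0.0931 gf 0.0
```

{"name": "carry_out", "arguments": {"moves": [{"jaw": 0.045, "dx": 0, "dy": 0, "dz": -0.025, "yaw": 0.18}, {"jaw": 0.045, "dx": 0, "dy": 0, "dz": -0.025, "yaw": 0.18}, {"jaw": 0.045, "dx": 0, "dy": 0, "dz": -0.025, "yaw": 0.18}, {"jaw": 0.045, "dx": 0, "dy": 0, "dz": -0.016, "yaw": 0.18}, {"jaw": 0.045, "dx": -0.04, "dy": 0.011, "dz": 0, "yaw": 0}, {"jaw": 0.045, "dx": -0.045, "dy": 0.012, "dz": 0, "yaw": 0}, {"jaw": 0.045, "dx": -0.045, "dy": 0.012, "dz": 0, "yaw": 0}, {"jaw": 0.045, "dx": -0.045, "dy": 0.012, "dz": 0, "yaw": 0}], "grip_force": 30}}

```text
t: 1.1
tool_pos: [0.3721, 0.3969, 0.28]
orientation: [-1.731, -2.621, 0.001]
force: [0.4, 1.1, -0.2]
opening: 0.0453
gripper_force: 0.0
```

{"name": "carry_out", "arguments": {"moves": [{"jaw": 0.045, "dx": -0.045, "dy": 0.012, "dz": 0, "yaw": 0}, {"jaw": 0.045, "dx": -0.045, "dy": 0.012, "dz": 0, "yaw": 0}, {"jaw": 0.045, "dx": -0.045, "dy": 0.012, "dz": 0, "yaw": 0}, {"jaw": 0.045, "dx": -0.045, "dy": 0.012, "dz": 0, "yaw": 0}, {"jaw": 0.045, "dx": -0.045, "dy": 0.012, "dz": 0, "yaw": 0}, {"jaw": 0.045, "dx": -0.045, "dy": 0.012, "dz": 0, "yaw": 0}, {"jaw": 0.045, "dx": -0.04, "dy": 0.011, "dz": 0, "yaw": 0}, {"jaw": 0.045, "dx": 0, "dy": 0, "dz": 0, "yaw": 0}]}}

```text
t: 2.1
tool_pos: [0.5704, 0.1431, 0.2794]
orientation: [-1.736, -2.617, 0.003]
force: [-0.5, -0.1, -0.6]
opening: 0.0448
gripper_force: 0.0
```

Run:
```python
from h import *
goal([.646,.0465,.28],Y); shot("wrist","w1")
```

```text
t 2.1 pos [0.5704 0.1431 0.2794] tilt [-1.6e-03 -9.0e-04 -1.0e+00] turn 0.0043 shift before turn [-0.1184  0.032  -0.0007] after turn [-0.1183  0.0326 -0.0007] q [ 1.590e-01  8.100e-02  1.379e+00 -1.000e-03  1.683e+00 -2.400e-01] F [-0.55 -0.14 -0.6 ] open 0.0448 gf 0.0
```

View pics/w1.png

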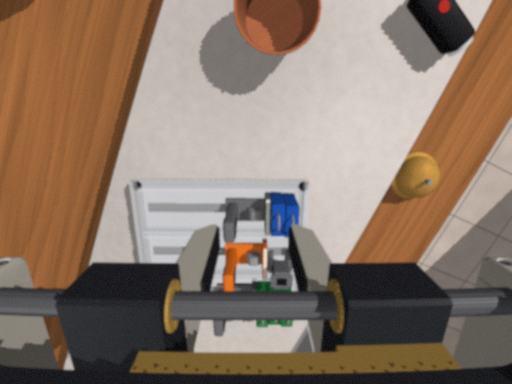

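The wrist view shows the cup at (278,18) and the clip block near (280,257), between the fingers but nearer the right one. I'll move over the clip and cross-check its position with the wrist camera there.

{"name": "carry_out", "arguments": {"moves": [{"jaw": 0.045, "dx": -0.04, "dy": 0.011, "dz": 0, "yaw": 0.004}, {"jaw": 0.045, "dx": -0.04, "dy": 0.011, "dz": 0, "yaw": 0}, {"jaw": 0.045, "dx": -0.038, "dy": 0.0105, "dz": 0, "yaw": 0}, {"jaw": 0.045, "dx": 0, "dy": 0, "dz": 0.03, "yaw": 0}, {"jaw": 0.045, "dx": 0, "dy": 0, "dz": 0.03, "yaw": 0}, {"jaw": 0.045, "dx": 0, "dy": 0, "dz": 0, "yaw": 0}]}}

```text
t: 2.9
tool_pos: [0.6431, 0.0509, 0.2171]
orientation: [-1.733, -2.614, 0.005]
force: [-0.3, 0.2, 1.0]
opening: 0.0449
gripper_force: 0.0
```

Run:
```python
from h import *
goal([.646,.0465,.168],Y); i=shot("wrist","w2")
for p in([.646,.0465,.188],lane(.0685,-.008,.188),lane(.0885,-.008,.188)): print(proj("wrist",p).round(1))
cv2.imwrite("pics/w2c.png",cv2.resize(i[180:330,180:345,::-1],None,fx=4,fy=4)[:600])
```

```text
t 2.9 pos [0.6431 0.0509 0.2171] tilt [-6.3e-03  3.0e-04 -1.0e+00] turn 0.0052 shift before turn [-0.0054  0.0013  0.0491] after turn [-0.0054  0.0013  0.0491] q [-1.000e-03  2.500e-01  1.304e+00  0.000e+00  1.594e+00 -4.010e-01] F [-0.26  0.22  0.97] open 0.0449 gf 0.0
[254.3 211.4]
[245.1 211.1]
[268.2 211.2]
```

View pics/w2c.png

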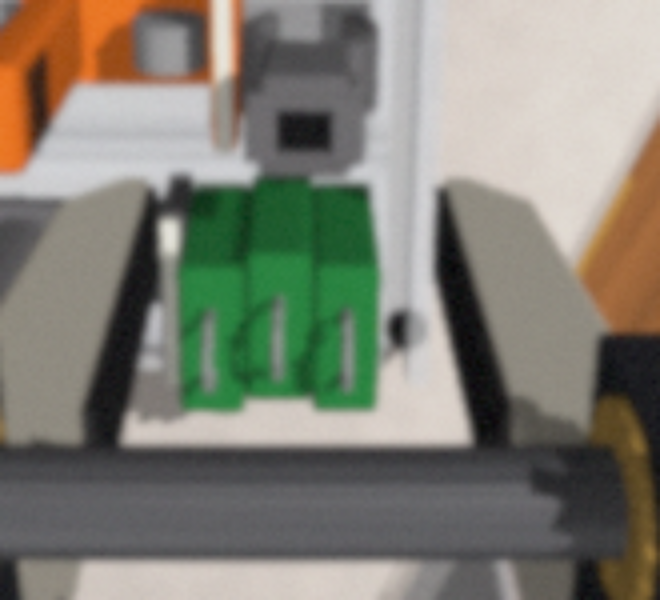

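The clip block's black centre sits at (256,213) in the full frame, against a predicted (254,211). That is within 2 mm and puts the clip at lane x of about 78 mm, as the given sizes require.

Run:
```python
from h import *
p=lane(.0782,-.0088,.168); print(p); goal(p,Y)
```

```text
[0.64776464 0.04666963 0.168     ]
t 2.95 pos [0.6442 0.0509 0.2196] tilt [-2.9e-03  2.0e-04 -1.0e+00] turn 0.0052 shift before turn [-0.0053  0.0018  0.0516] after turn [-0.0053  0.0018  0.0516] q [-1.000e-03  2.480e-01  1.301e+00  0.000e+00  1.595e+00 -4.010e-01] F [-0.55  0.38 -0.04] open 0.0452 gf 0.0
```

{"name": "carry_out", "arguments": {"moves": [{"jaw": 0.04, "dx": -0.005, "dy": 0.002, "dz": 0, "yaw": 0.005}, {"jaw": 0.04, "dx": 0, "dy": 0, "dz": 0.02, "yaw": 0}, {"jaw": 0.04, "dx": 0, "dy": 0, "dz": 0.02, "yaw": 0}, {"jaw": 0.04, "dx": 0, "dy": 0, "dz": 0.011, "yaw": 0}, {"jaw": 0.04, "dx": 0, "dy": 0, "dz": 0, "yaw": 0}, {"jaw": 0.04, "dx": 0, "dy": 0, "dz": 0, "yaw": 0}]}}

```text
t: 3.7
tool_pos: [0.6495, 0.0459, 0.17]
orientation: [1.743, 2.613, 0.0]
force: [0.6, -0.4, 0.3]
opening: 0.0399
gripper_force: 0.0
```

{"name": "carry_out", "arguments": {"moves": [{"jaw": 0.01, "dx": 0, "dy": 0, "dz": 0, "yaw": 0}, {"jaw": 0.01, "dx": 0, "dy": 0, "dz": 0, "yaw": 0}, {"jaw": 0.01, "dx": 0, "dy": 0, "dz": 0, "yaw": 0}, {"jaw": 0.01, "dx": 0, "dy": 0, "dz": 0, "yaw": 0}], "grip_force": 30}}

```text
t: 4.2
tool_pos: [0.6493, 0.0459, 0.1696]
orientation: [1.744, 2.613, 0.0]
force: [0.3, -0.3, -0.1]
opening: 0.0109
gripper_force: 0.0
```

The jaw closed to 11 mm, so it missed the block. I'll look before doing anything else.

Run:
```python
from h import *
goal(lane(.0782,-.0088,.168),Y)
a=shot("top","t3")[:,:,::-1][130:250,175:325]; b=shot("scene","s3")[:,:,::-1][155:270,205:330];c=shot("wrist","w3")[:,:,::-1][160:300,180:345]
f=lambda i:cv2.resize(i,(390,300),interpolation=cv2.INTER_CUBIC)
cv2.imwrite("pics/m3.png",np.vstack([np.hstack([f(a),f(b)]),np.hstack([f(c),f(c)*0])]))
```

```text
t 4.2 pos [0.6493 0.0459 0.1696] tilt [ 1.e-04  0.e+00 -1.e+00] turn -0.001 shift before turn [ 0.0013 -0.0011  0.0016] after turn [ 0.0013 -0.0011  0.0016] q [-0.008  0.276  1.359  0.     1.506 -0.402] F [ 0.34 -0.28 -0.08] open 0.0109 gf 0.0
```

View pics/m3.png

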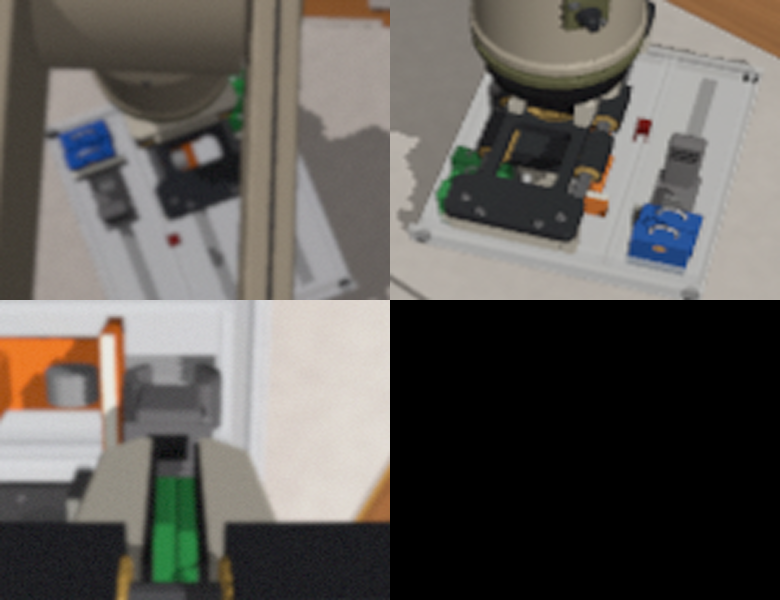

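Run:
```python
from h import *
s=read_state(); R=Ro.from_rotvec(s["orientation"]).as_matrix(); t=s["tool_pos"]
K,k,V=cam("wrist"); print("cam in tool",(R.T@(-V[:3,:3].T@V[:3,3]-t)).round(4), "look",(R.T@V[:3,:3].T@[0,0,-1]).round(3))
for p in([0,0,0],[0,0,-.019],[-.0075,.0055,0],[.0075,.0055,0],[.0075,-.0055,0],[.0075,.0055,-.019]):
    print(p,(np.array(proj("wrist",t+R@p)-[180,160])*[390/165,300/140]).round(0))
for z in(.16,.188): print("block",z,[(np.array(proj("wrist",lane(.0785+a,-.009+b,z))-[180,160])*[390/165,300/140]).round(0).tolist() for a in(-.01,.01) for b in(-.012,.012)])
```

```text
cam in tool [ 0.0846 -0.0005 -0.1947] look [-0.299 -0.     0.954]
[0, 0, 0] [176. 131.]
[0, 0, -0.019] [176. 154.]
[-0.0075, 0.0055, 0] [193. 150.]
[0.0075, 0.0055, 0] [193. 111.]
[0.0075, -0.0055, 0] [158. 111.]
[0.0075, 0.0055, -0.019] [195. 133.]
block 0.16 [[144.0, 147.0], [143.0, 86.0], [203.0, 147.0], [204.0, 86.0]]
block 0.188 [[140.0, 184.0], [138.0, 116.0], [207.0, 184.0], [208.0, 116.0]]
```

Run:
```python
from h import *
s=read_state(); print(s["t"],s["opening"],s["gripper_force"],s["force"],s["tool_pos"])
i=cv2.imread("pics/w3.png")[170:270,195:320]; cv2.imwrite("pics/w3c.png",cv2.resize(i,None,fx=6,fy=6,interpolation=cv2.INTER_CUBIC))
```

```text
4.35 0.009925068704705626 0.0 [ 0.64430576 -0.15872983  0.03508205] [0.64926222 0.0458522  0.16951454]
```

View pics/w3c.png

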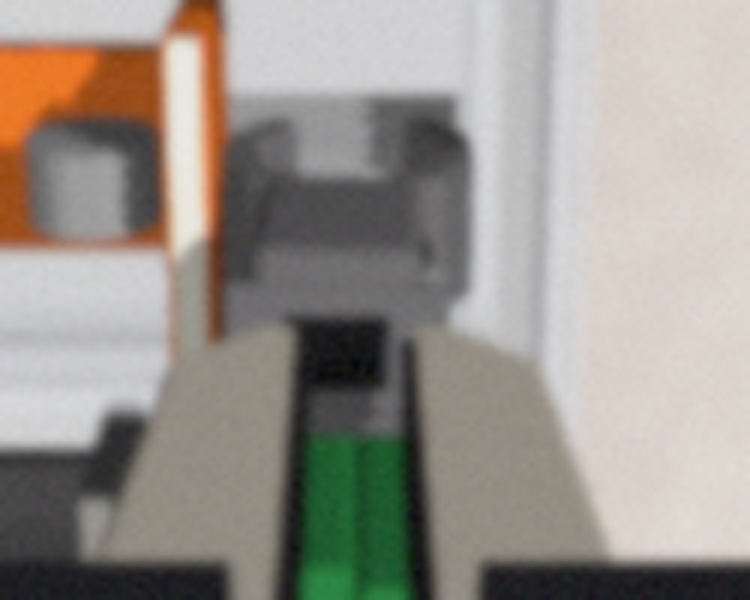

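Both fingers overlap the top of the block, with inner tip corners at crop (293,325) and (415,330), so the tips closed above the clip. I'll work out where the visible tips really are in the tool frame.

Run:
```python
from h import *
s=read_state(); R=Ro.from_rotvec(s["orientation"]).as_matrix(); t=s["tool_pos"]; K=cam("wrist"); print(K[0][0,0],K[1])
i=cv2.imread("pics/w2.png")
for z in(0,-.01,-.019,-.03,-.04):
  for x in(-.0075,0,.0075):
    for o in(.010,.045):
      a,b=[proj("wrist",t+R@[x,q*o/2,z]) for q in(-1,1)]
      print(z,x,o,a.round(1),b.round(1),"sep",round(b[0]-a[0],1))
```

```text
280.5757120709257 -0.0465368643422729
0 -0.0075 0.01 [247.8 230.1] [261.  230.1] sep 13.1
0 -0.0075 0.045 [224.8 230. ] [284. 230.] sep 59.1
0 0 0.01 [247.8 221. ] [261. 221.] sep 13.3
0 0 0.045 [224.5 221. ] [284.3 221. ] sep 59.8
0 0.0075 0.01 [247.7 211.7] [261.1 211.7] sep 13.4
0 0.0075 0.045 [224.2 211.7] [284.6 211.7] sep 60.4
-0.01 -0.0075 0.01 [247.6 236. ] [261.3 236. ] sep 13.8
-0.01 -0.0075 0.045 [223.5 236. ] [285.4 236. ] sep 61.9
-0.01 0 0.01 [247.5 226.5] [261.4 226.5] sep 13.9
-0.01 0 0.045 [223.2 226.5] [285.7 226.5] sep 62.6
-0.01 0.0075 0.01 [247.4 216.9] [261.5 216.9] sep 14.1
-0.01 0.0075 0.045 [222.8 216.9] [286.1 216.9] sep 63.3
-0.019 -0.0075 0.01 [247.3 241.8] [261.6 241.8] sep 14.4
-0.019 -0.0075 0.045 [222.2 241.8] [286.7 241.8] sep 64.6
-0.019 0 0.01 [247.2 232. ] [261.7 232. ] sep 14.5
-0.019 0 0.045 [221.8 232. ] [287.1 232. ] sep 65.3
-0.019 0.0075 0.01 [247.1 222. ] [261.8 222. ] sep 14.7
-0.019 0.0075 0.045 [221.4 222. ] [287.5 222. ] sep 66.1
-0.03 -0.0075 0.01 [246.9 249.6] [262.1 249.6] sep 15.2
-0.03 -0.0075 0.045 [220.4 249.6] [288.6 249.6] sep 68.2
-0.03 0 0.01 [246.8 239.4] [262.2 239.4] sep 15.4
-0.03 0 0.045 [220.  239.4] [289.  239.4] sep 69.1
-0.03 0.0075 0.01 [246.7 228.9] [262.3 228.9] sep 15.6
-0.03 0.0075 0.045 [219.5 228.9] [289.5 228.9] sep 70.0
-0.04 -0.0075 0.01 [246.6 257.6] [262.5 257.6] sep 16.0
-0.04 -0.0075 0.045 [218.6 257.5] [290.5 257.5] sep 71.8
-0.04 0 0.01 [246.5 246.9] [262.7 246.9] sep 16.2
-0.04 0 0.045 [218.1 246.9] [291.  246.9] sep 72.8
-0.04 0.0075 0.01 [246.4 235.9] [262.8 235.9] sep 16.4
-0.04 0.0075 0.045 [217.6 235.9] [291.5 235.9] sep 73.8
```

The visible fingertips lie about 20–25 mm behind the stated TCP. I'll open the jaw and step down gently, watching the force.

{"name": "carry_out", "arguments": {"moves": [{"jaw": 0.04, "dx": 0, "dy": 0, "dz": 0, "yaw": 0}, {"jaw": 0.04, "dx": 0, "dy": 0, "dz": 0, "yaw": 0}, {"jaw": 0.04, "dx": 0.001, "dy": -0.001, "dz": 0, "yaw": 0}, {"jaw": 0.04, "dx": 0, "dy": 0, "dz": 0, "yaw": 0}, {"jaw": 0.04, "dx": 0, "dy": 0, "dz": 0.002, "yaw": 0}, {"jaw": 0.04, "dx": 0, "dy": 0, "dz": 0.002, "yaw": 0}, {"jaw": 0.04, "dx": 0, "dy": 0, "dz": 0, "yaw": 0}]}}

```text
t: 5.22
tool_pos: [0.6477, 0.0464, 0.1651]
orientation: [-1.743, -2.613, 0.001]
force: [-0.4, -0.7, -0.9]
opening: 0.04
gripper_force: 0.0
```

{"name": "carry_out", "arguments": {"moves": [{"jaw": 0.04, "dx": 0, "dy": 0, "dz": 0.002, "yaw": 0}, {"jaw": 0.04, "dx": 0, "dy": 0, "dz": 0.001, "yaw": 0}, {"jaw": 0.04, "dx": 0, "dy": 0, "dz": 0, "yaw": 0}]}}

```text
t: 5.6
tool_pos: [0.6479, 0.0464, 0.1624]
orientation: [-1.744, -2.613, 0.0]
force: [-0.3, -0.8, -0.5]
opening: 0.0401
gripper_force: 0.0
```

{"name": "carry_out", "arguments": {"moves": [{"jaw": 0.04, "dx": 0, "dy": 0, "dz": 0.003, "yaw": 0}, {"jaw": 0.04, "dx": 0, "dy": 0, "dz": 0.002, "yaw": 0}, {"jaw": 0.04, "dx": 0, "dy": 0, "dz": 0.002, "yaw": 0}, {"jaw": 0.04, "dx": 0, "dy": 0, "dz": 0, "yaw": 0}]}}

```text
t: 6.1
tool_pos: [0.6478, 0.0464, 0.1552]
orientation: [-1.743, -2.613, 0.0]
force: [0.2, 0.4, -0.5]
opening: 0.0401
gripper_force: 0.0
```

Run:
```python
from h import *
goal(lane(.0782,-.0088,.15),Y)
i=shot("wrist","w4"); cv2.imwrite("pics/w4c.png",cv2.resize(i[170:300,180:340,::-1],None,fx=4.6,fy=4.6,interpolation=cv2.INTER_CUBIC))
```

```text
t 6.1 pos [0.6478 0.0464 0.1552] tilt [-5.e-04 -0.e+00 -1.e+00] turn -0.001 shift before turn [0.0003 0.0001 0.0052] after turn [0.0003 0.0001 0.0052] q [-0.007  0.28   1.381 -0.     1.481 -0.401] F [ 0.18  0.38 -0.49] open 0.0401 gf 0.0
```

View pics/w4c.png

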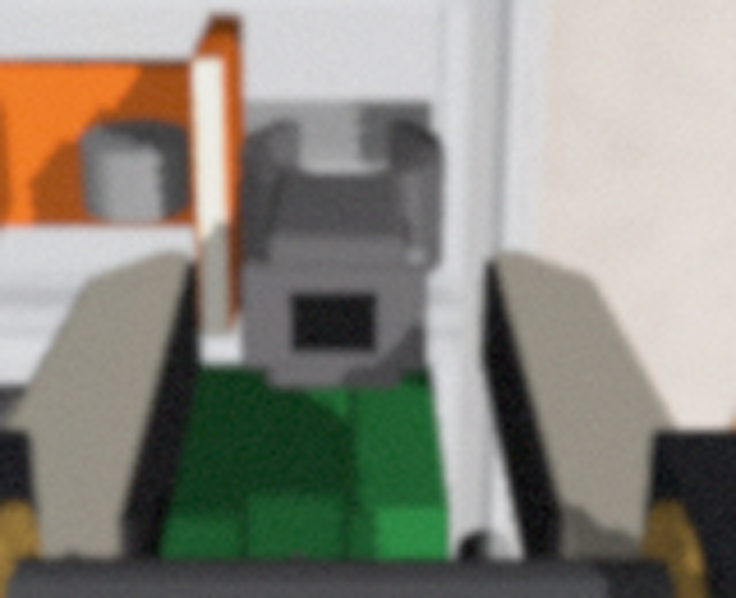

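The block sits centred between the open fingers, but the tips at crop (193,255) and (488,255) still look about level with its top. I'll go lower, again watching the force.

{"name": "carry_out", "arguments": {"moves": [{"jaw": 0.04, "dx": 0, "dy": 0, "dz": 0.002, "yaw": 0}, {"jaw": 0.04, "dx": 0, "dy": 0, "dz": 0.002, "yaw": 0}, {"jaw": 0.04, "dx": 0, "dy": 0, "dz": 0.002, "yaw": 0}, {"jaw": 0.04, "dx": 0, "dy": 0, "dz": 0.001, "yaw": 0}, {"jaw": 0.04, "dx": 0, "dy": 0, "dz": 0, "yaw": 0}]}}

```text
t: 6.78
tool_pos: [0.6479, 0.0464, 0.1484]
orientation: [-1.744, -2.613, 0.0]
force: [0.3, -0.6, 0.5]
opening: 0.0402
gripper_force: 0.0
```

{"name": "carry_out", "arguments": {"moves": [{"jaw": 0.01, "dx": 0, "dy": 0, "dz": 0, "yaw": 0}, {"jaw": 0.01, "dx": 0, "dy": 0, "dz": 0, "yaw": 0}, {"jaw": 0.01, "dx": 0, "dy": 0, "dz": 0, "yaw": 0}, {"jaw": 0.01, "dx": 0, "dy": 0, "dz": 0, "yaw": 0}, {"jaw": 0.01, "dx": 0, "dy": 0, "dz": 0, "yaw": 0}], "grip_force": 10}}

```text
t: 7.4
tool_pos: [0.6478, 0.0463, 0.1486]
orientation: [-1.744, -2.613, 0.0]
force: [-2.0, -0.5, 2.1]
opening: 0.02
gripper_force: 10.0
```

{"name": "carry_out", "arguments": {"moves": [{"jaw": 0.036, "dx": 0, "dy": 0, "dz": 0, "yaw": 0}, {"jaw": 0.036, "dx": 0, "dy": 0, "dz": 0, "yaw": 0}, {"jaw": 0.036, "dx": 0, "dy": 0, "dz": 0.002, "yaw": 0}, {"jaw": 0.036, "dx": 0, "dy": 0, "dz": 0.002, "yaw": 0}, {"jaw": 0.036, "dx": 0, "dy": 0, "dz": 0, "yaw": 0}]}}

```text
t: 8.02
tool_pos: [0.6477, 0.0464, 0.1441]
orientation: [-1.743, -2.613, 0.0]
force: [-0.2, -0.4, 0.5]
opening: 0.0361
gripper_force: 0.0
```

{"name": "carry_out", "arguments": {"moves": [{"jaw": 0.036, "dx": 0, "dy": 0, "dz": 0.0015, "yaw": 0}, {"jaw": 0.036, "dx": 0, "dy": 0, "dz": 0, "yaw": 0}]}}

```text
t: 8.28
tool_pos: [0.6479, 0.0464, 0.1429]
orientation: [-1.744, -2.613, 0.0]
force: [0.3, 0.8, -0.5]
opening: 0.0357
gripper_force: 0.0
```

No contact. Next I grip at 30 N and lift.

{"name": "carry_out", "arguments": {"moves": [{"jaw": 0.01, "dx": 0, "dy": 0, "dz": 0, "yaw": 0}, {"jaw": 0.01, "dx": 0, "dy": 0, "dz": 0, "yaw": 0}, {"jaw": 0.01, "dx": 0, "dy": 0, "dz": 0, "yaw": 0}, {"jaw": 0.01, "dx": 0, "dy": 0, "dz": 0, "yaw": 0}, {"jaw": 0.01, "dx": 0, "dy": 0, "dz": -0.004, "yaw": 0}, {"jaw": 0.01, "dx": 0, "dy": 0, "dz": -0.008, "yaw": 0}, {"jaw": 0.01, "dx": 0, "dy": 0, "dz": -0.008, "yaw": 0}], "grip_force": 32}}

```text
t: 9.15
tool_pos: [0.6486, 0.0466, 0.164]
orientation: [1.743, 2.613, 0.002]
force: [2.9, 1.2, -2.1]
opening: 0.02
gripper_force: 32.0
```

{"name": "carry_out", "arguments": {"moves": [{"jaw": 0.01, "dx": 0, "dy": 0, "dz": -0.008, "yaw": 0}, {"jaw": 0.01, "dx": 0, "dy": 0, "dz": -0.012, "yaw": 0}, {"jaw": 0.01, "dx": 0, "dy": 0, "dz": -0.015, "yaw": 0}, {"jaw": 0.01, "dx": 0, "dy": 0, "dz": -0.02, "yaw": 0}, {"jaw": 0.01, "dx": 0, "dy": 0, "dz": -0.025, "yaw": 0}, {"jaw": 0.01, "dx": 0, "dy": 0, "dz": -0.02, "yaw": 0}, {"jaw": 0.01, "dx": 0, "dy": 0, "dz": 0, "yaw": 0}]}}

```text
t: 10.02
tool_pos: [0.6492, 0.0463, 0.2661]
orientation: [1.742, 2.61, 0.004]
force: [0.1, 0.0, -0.1]
opening: 0.0198
gripper_force: 32.0
```

Run:
```python
from h import *
i=shot("wrist","w5"); goal([.523,.312,.245],Y)
h=cv2.cvtColor(i,cv2.COLOR_RGB2HSV); H,S,V=cv2.split(h)
m=((H<14)&(S>90)&(V>60)).astype(np.uint8); k,l,st,c=cv2.connectedComponentsWithStats(m)
for j in range(1,k):
    if st[j,4]>100: print(st[j],c[j].round(1))
```

```text
t 10.07 pos [0.6485 0.0464 0.2641] tilt [ 1.8e-03 -1.0e-04 -1.0e+00] turn -0.0011 shift before turn [ 0.2935 -0.0139  0.0189] after turn [ 0.2935 -0.0136  0.0189] q [-0.007  0.248  1.221 -0.     1.67  -0.401] F [ 0.07 -0.16 -0.44] open 0.0198 gf 32.0
[    0     0    79   262 12158] [ 27.8 107.6]
[  301     0   211   265 20762] [410.5 128.9]
[ 216  157   48   40 1125] [235.2 172.1]
[244 321  17  30 144] [253.4 342.1]
[437 346  19  23 101] [446.6 359.8]
```

{"name": "carry_out", "arguments": {"moves": [{"jaw": 0.01, "dx": 0.025, "dy": -0.001, "dz": 0, "yaw": 0}, {"jaw": 0.01, "dx": 0.042, "dy": -0.002, "dz": 0, "yaw": 0}, {"jaw": 0.01, "dx": 0.045, "dy": -0.002, "dz": 0, "yaw": 0}, {"jaw": 0.01, "dx": 0.045, "dy": -0.002, "dz": 0, "yaw": 0}, {"jaw": 0.01, "dx": 0.045, "dy": -0.002, "dz": 0, "yaw": 0}, {"jaw": 0.01, "dx": 0.045, "dy": -0.002, "dz": 0, "yaw": 0}, {"jaw": 0.01, "dx": 0.03, "dy": -0.002, "dz": 0, "yaw": 0}, {"jaw": 0.01, "dx": 0.015, "dy": -0.001, "dz": 0, "yaw": 0}]}}

```text
t: 11.08
tool_pos: [0.5208, 0.3126, 0.2618]
orientation: [-1.74, -2.614, 0.002]
force: [0.1, -0.4, -0.3]
opening: 0.0199
gripper_force: 32.0
```

Run:
```python
from h import *
i=shot("wrist","w6"); goal([.523,.312,.14],Y)
h=cv2.cvtColor(i,cv2.COLOR_RGB2HSV); H,S,V=cv2.split(h)
m=((H<14)&(S>120)&(V>50)).astype(np.uint8)
q=[proj("wrist",[.523+.043*np.cos(a),.312+.043*np.sin(a),.168]) for a in np.arange(8)*np.pi/4]; print(np.round(q,0).tolist())
k,l,st,c=cv2.connectedComponentsWithStats(m)
for j in range(1,k):
    if st[j,4]>100: print(st[j],c[j].round(1))
cv2.imwrite("pics/w6b.png",i[:,:,::-1])
```

```text
t 11.12 pos [0.5206 0.3134 0.262 ] tilt [-2.e-03  1.e-04 -1.e+00] turn 0.0017 shift before turn [-0.0023  0.0019  0.122 ] after turn [-0.0023  0.0019  0.122 ] q [4.570e-01 1.350e-01 1.353e+00 1.000e-03 1.656e+00 6.000e-02] F [-0.25  0.91 -0.01] open 0.0196 gf 32.0
[[292.0, 202.0], [294.0, 173.0], [272.0, 151.0], [240.0, 151.0], [218.0, 173.0], [219.0, 202.0], [241.0, 222.0], [270.0, 222.0]]
[    0     0   512   290 66040] [210.6 116.5]
[ 218  148   77   66 3830] [255.9 180.1]
[404 167  13  13 107] [410.1 173.3]
[  45  317   59   54 1835] [ 72.6 339.6]
```

View pics/w6b.png

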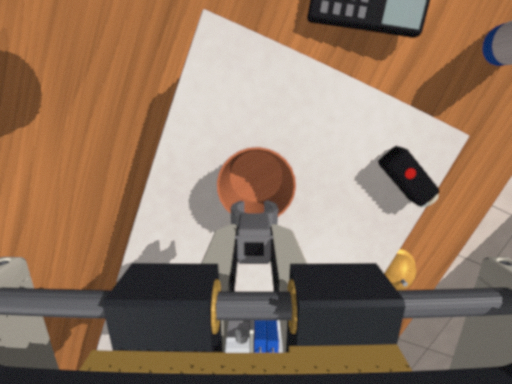

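The clip is held upright. The cup rim spans columns 218 to 295 with its top at row 148, which matches the predicted rim, so I'll lower the clip in.

{"name": "carry_out", "arguments": {"moves": [{"jaw": 0.01, "dx": -0.002, "dy": 0.002, "dz": 0.02, "yaw": 0}, {"jaw": 0.01, "dx": 0, "dy": 0, "dz": 0.025, "yaw": 0}, {"jaw": 0.01, "dx": 0, "dy": 0, "dz": 0.025, "yaw": 0}, {"jaw": 0.01, "dx": 0, "dy": 0, "dz": 0.02, "yaw": 0}, {"jaw": 0.01, "dx": 0, "dy": 0, "dz": 0.015, "yaw": 0}, {"jaw": 0.01, "dx": 0, "dy": 0, "dz": 0.01, "yaw": 0}, {"jaw": 0.01, "dx": 0, "dy": 0, "dz": 0.004, "yaw": 0}, {"jaw": 0.01, "dx": 0, "dy": 0, "dz": 0, "yaw": 0}]}}

```text
t: 12.12
tool_pos: [0.5258, 0.3097, 0.1444]
orientation: [1.743, 2.613, 0.001]
force: [0.0, 0.5, -0.5]
opening: 0.0198
gripper_force: 32.0
```

{"name": "carry_out", "arguments": {"moves": [{"jaw": 0.01, "dx": 0, "dy": 0, "dz": 0.002, "yaw": 0}, {"jaw": 0.01, "dx": 0, "dy": 0, "dz": 0, "yaw": 0}]}}

```text
t: 12.38
tool_pos: [0.5257, 0.3098, 0.1424]
orientation: [1.743, 2.613, 0.001]
force: [0.2, 0.8, -0.8]
opening: 0.0199
gripper_force: 32.0
```

{"name": "carry_out", "arguments": {"moves": [{"jaw": 0.01, "dx": 0, "dy": -0.002, "dz": 0.002, "yaw": 0}, {"jaw": 0.01, "dx": 0, "dy": 0, "dz": 0.002, "yaw": 0}, {"jaw": 0.01, "dx": 0, "dy": 0, "dz": 0, "yaw": 0}, {"jaw": 0.03, "dx": 0, "dy": 0, "dz": 0, "yaw": 0}, {"jaw": 0.03, "dx": 0, "dy": 0, "dz": 0, "yaw": 0}, {"jaw": 0.03, "dx": 0, "dy": 0, "dz": 0, "yaw": 0}]}}

```text
t: 13.12
tool_pos: [0.5238, 0.3088, 0.1381]
orientation: [1.744, 2.613, 0.0]
force: [-0.2, 0.1, -0.0]
opening: 0.0305
gripper_force: 0.0
```

{"name": "carry_out", "arguments": {"moves": [{"jaw": 0.03, "dx": 0, "dy": 0, "dz": -0.01, "yaw": 0}, {"jaw": 0.03, "dx": 0, "dy": 0, "dz": -0.02, "yaw": 0}, {"jaw": 0.03, "dx": 0, "dy": 0, "dz": -0.03, "yaw": 0}, {"jaw": 0.03, "dx": 0, "dy": 0, "dz": -0.03, "yaw": 0}, {"jaw": 0.03, "dx": 0, "dy": 0, "dz": -0.03, "yaw": 0}, {"jaw": 0.03, "dx": 0, "dy": 0, "dz": 0, "yaw": 0}]}}

```text
t: 13.88
tool_pos: [0.5256, 0.3097, 0.2634]
orientation: [1.741, 2.61, 0.011]
force: [0.3, 0.0, -0.1]
opening: 0.0301
gripper_force: 0.0
```

Run:
```python
from h import *
s=read_state();print(s["tool_pos"],s["opening"])
i=shot("scene","s7"); h=cv2.cvtColor(i,cv2.COLOR_RGB2HSV); H,S,V=cv2.split(h)
old=cv2.cvtColor(cv2.imread("pics/scene0.png"),cv2.COLOR_BGR2HSV)
for nm,a in(("old",old),("new",h)):
    H,S,V=cv2.split(a)
    def cc(m,x0,y0,x1,y1,n):
        mm=np.zeros_like(H); mm[y0:y1,x0:x1]=m[y0:y1,x0:x1]
        k,l,st,c=cv2.connectedComponentsWithStats(mm)
        for j in range(1,k):
            if st[j,4]>8: print(nm,n,st[j],c[j].round(1))
    cc((((H<14)&(S>110)&(V>60))).astype(np.uint8),365,235,435,300,"cup")
    cc((((H>5)&(H<18)&(S>150)&(V>120))).astype(np.uint8),205,155,330,270,"orange")
    cc((((H<5)|(H>174))&(S>150)&(V>60)).astype(np.uint8),205,155,330,270,"red")
    cc(((S<40)&(V<150)).astype(np.uint8),380,245,425,290,"grey in cup")
```

```text
[0.5255911  0.30972821 0.26339446] 0.03013951825800156
old cup [ 379  246   44   44 1493] [400.2 267.3]
old orange [261 198  15  30 255] [269.3 212.4]
old orange [265 230  10   7  50] [269.  233.2]
old red [284 201   4   5  16] [285.9 203.1]
old grey in cup [380 245  16  15  80] [384.  248.7]
new cup [ 379  246   44   44 1150] [400.3 267.6]
new orange [256 212  16  31 272] [265.  226.7]
new orange [249 242  22   8  63] [259.4 245.2]
new red [284 201   4   5  16] [285.9 203.1]
new grey in cup [380 245  16  15  81] [383.9 248.8]
new grey in cup [418 245   7  12  64] [421.6 249.9]
new grey in cup [391 255  19  24 292] [399.9 266.5]
```

The clip is in the cup, the cup hasn't moved, and the pusher has run forward. Next I check the tab's predicted place and plan the approach.

Run:
```python
from h import *
for a in(-.006,.006):
    for b in(-.012,.012): print(proj("scene",lane(.05+a,b,.206)).round(1))
print("line ends",[proj("scene",lane(.093,b,.164)).round(1) for b in(-.023,.023)])
i=cv2.imread("pics/s7.png")[:,:,::-1]; h=cv2.cvtColor(np.ascontiguousarray(i),cv2.COLOR_RGB2HSV); H,S,V=cv2.split(h)
m=(H>5)&(H<18)&(S>150)&(V>120)
for r in range(211,220): x=np.where(m[r,250:280])[0]; print(r,x.min()+250 if len(x) else 0,x.max()+250 if len(x) else 0)
p=lane(.05,0,.26); print(p); goal(p,Y)
```

```text
[260.5 210.2]
[272.1 213.1]
[258.9 215.2]
[270.6 218.2]
line ends [array([248.5, 239.4]), array([270.4, 245. ])]
211 0 0
212 262 263
213 261 268
214 261 271
215 261 271
216 260 271
217 261 271
218 264 271
219 261 270
[0.61834983 0.04394041 0.26      ]
t 13.93 pos [0.5248 0.3093 0.2608] tilt [ 0.004   0.0019 -1.    ] turn -0.001 shift before turn [-0.2809 -0.0154  0.0007] after turn [-0.2809 -0.0157  0.0007] q [ 0.448  0.132  1.358 -0.     1.647  0.054] F [-0.21  0.06 -0.66] open 0.03 gf 0.0
```

{"name": "carry_out", "arguments": {"moves": [{"jaw": 0.04, "dx": -0.025, "dy": -0.002, "dz": 0, "yaw": 0}, {"jaw": 0.04, "dx": -0.045, "dy": -0.002, "dz": 0, "yaw": 0}, {"jaw": 0.04, "dx": -0.045, "dy": -0.002, "dz": 0, "yaw": 0}, {"jaw": 0.04, "dx": -0.045, "dy": -0.002, "dz": 0, "yaw": 0}, {"jaw": 0.04, "dx": -0.045, "dy": -0.002, "dz": 0, "yaw": 0}, {"jaw": 0.04, "dx": -0.045, "dy": -0.002, "dz": 0, "yaw": 0}, {"jaw": 0.04, "dx": -0.03, "dy": -0.002, "dz": 0, "yaw": 0}, {"jaw": 0.04, "dx": 0, "dy": 0, "dz": 0, "yaw": 0}]}}

```text
t: 14.92
tool_pos: [0.618, 0.0427, 0.2565]
orientation: [-1.747, -2.609, 0.003]
force: [-0.8, 0.2, 0.1]
opening: 0.0402
gripper_force: 0.0
```

Run:
```python
from h import *
i=shot("wrist","w8"); goal(lane(.051,0,.152),Y)
H,S,V=cv2.split(cv2.cvtColor(i,cv2.COLOR_RGB2HSV)); m=((H>5)&(H<18)&(S>150)&(V>110)).astype(np.uint8); m[:, :190]=0; m[:,330:]=0
k,l,st,c=cv2.connectedComponentsWithStats(m)
for j in range(1,k):
    if st[j,4]>20: print(st[j],c[j].round(1))
print([proj("wrist",lane(.05+a,b,.206)).round(1).tolist() for a in(-.006,.006) for b in(-.012,.012)],"line",[proj("wrist",lane(.093,b,.164)).round(1).tolist() for b in(-.023,.023)])
```

```text
t 14.97 pos [0.6178 0.0442 0.2567] tilt [-2.2e-03  3.0e-04 -1.0e+00] turn -0.0028 shift before turn [-0.0005  0.0016  0.1047] after turn [-0.0005  0.0016  0.1047] q [-0.012  0.168  1.326  0.     1.65  -0.404] F [0.24 0.26 0.07] open 0.0399 gf 0.0
[ 246  161   49   47 1019] [263.4 181. ]
[326 250   4  13  31] [328.1 255.7]
[[248.5, 211.6], [248.3, 187.1], [261.3, 211.6], [261.4, 187.1]] line [[294.1, 206.8], [295.9, 165.5]]
```

{"name": "carry_out", "arguments": {"moves": [{"jaw": 0.04, "dx": 0, "dy": 0, "dz": 0.02, "yaw": 0}, {"jaw": 0.04, "dx": 0, "dy": 0, "dz": 0.025, "yaw": 0}, {"jaw": 0.04, "dx": 0, "dy": 0, "dz": 0.025, "yaw": 0}, {"jaw": 0.04, "dx": 0, "dy": 0, "dz": 0.02, "yaw": 0}, {"jaw": 0.04, "dx": 0, "dy": 0, "dz": 0.012, "yaw": 0}, {"jaw": 0.04, "dx": 0, "dy": 0, "dz": 0, "yaw": 0}]}}

```text
t: 15.72
tool_pos: [0.6175, 0.0452, 0.1548]
orientation: [-1.742, -2.612, 0.002]
force: [-0.4, -0.1, 0.4]
opening: 0.0398
gripper_force: 0.0
```

{"name": "carry_out", "arguments": {"moves": [{"jaw": 0.005, "dx": 0, "dy": 0, "dz": 0, "yaw": 0}, {"jaw": 0.005, "dx": 0, "dy": 0, "dz": 0, "yaw": 0}, {"jaw": 0.005, "dx": 0, "dy": 0, "dz": 0, "yaw": 0}, {"jaw": 0.005, "dx": 0, "dy": 0, "dz": 0, "yaw": 0}, {"jaw": 0.005, "dx": 0, "dy": 0, "dz": 0, "yaw": 0}], "grip_force": 35}}

```text
t: 16.35
tool_pos: [0.6176, 0.0443, 0.1568]
orientation: [-1.744, -2.612, 0.002]
force: [-5.9, -1.4, 5.1]
opening: 0.0117
gripper_force: 35.0
```

{"name": "carry_out", "arguments": {"moves": [{"jaw": 0.005, "dx": 0, "dy": -0.008, "dz": 0, "yaw": 0}, {"jaw": 0.005, "dx": 0, "dy": -0.015, "dz": 0, "yaw": 0}, {"jaw": 0.005, "dx": 0, "dy": -0.018, "dz": 0, "yaw": 0}, {"jaw": 0.005, "dx": 0, "dy": -0.018, "dz": 0, "yaw": 0}, {"jaw": 0.005, "dx": 0, "dy": -0.018, "dz": 0, "yaw": 0}, {"jaw": 0.005, "dx": 0, "dy": -0.015, "dz": 0, "yaw": 0}, {"jaw": 0.005, "dx": 0, "dy": -0.008, "dz": 0, "yaw": 0}, {"jaw": 0.005, "dx": 0, "dy": 0, "dz": 0, "yaw": 0}]}}

```text
t: 17.35
tool_pos: [0.5266, 0.0064, 0.1567]
orientation: [1.743, 2.611, 0.003]
force: [6.7, 0.8, -1.2]
opening: 0.0117
gripper_force: 35.0
```

```bash
cat > meas.py <<'E'
from h import *
import sys
goal(lane(-.0636,0,.157),Y)
for n in("wrist","scene","top"):
    m=cam(n); i=shot(n,sys.argv[1]+n); H,S,V=cv2.split(cv2.cvtColor(i,cv2.COLOR_RGB2HSV))
    pr=proj(n,[.5421,.043,.158],m); print(n,"rider pred",pr.round(1))
    for nm,mk in(("red",((H<6)|(H>172))&(S>120)&(V>40)),("white",(S<45)&(V>195)),("orange",(H>5)&(H<19)&(S>140)&(V>90))):
        mm=mk.astype(np.uint8); u,v=pr.astype(int); z=np.zeros_like(mm); w=45; z[max(0,v-w):v+w,max(0,u-w):u+w]=mm[max(0,v-w):v+w,max(0,u-w):u+w]
        k,l,st,c=cv2.connectedComponentsWithStats(z)
        for j in range(1,k):
            if 8<st[j,4]<900:
                zz={"red":.156,"white":.164,"orange":.164}[nm]; p=onz(n,*c[j],zz,m)[:2]-C
                print("  ",nm,st[j],c[j].round(1),"lane xy",(p@ex).round(4),(p@ey).round(4))
E
python3 meas.py a
```

```text
t 17.35 pos [0.5266 0.0064 0.1567] tilt [ 3.3e-03  2.0e-04 -1.0e+00] turn -0.0013 shift before turn [-0.0006 -0.0145 -0.0003] after turn [-0.0006 -0.0145 -0.0003] q [-8.600e-02 -5.500e-02  1.738e+00  1.000e-03  1.455e+00 -4.790e-01] F [ 6.74  0.81 -1.2 ] open 0.0117 gf 35.0
wrist rider pred [293.8 185.9]
   red [286 175  14  15 176] [293.2 182.4] lane xy -0.021 0.0305
scene rider pred [285.9 201.3]
   red [284 201   5   5  17] [286.  203.1] lane xy -0.0175 0.0296
   orange [299 156  31  20 336] [318.5 162.4] lane xy -0.141 0.077
   orange [268 193  14  10  70] [275.6 196.7] lane xy -0.0222 0.0046
   orange [262 202  20  11 126] [271.4 207. ] lane xy 0.0057 0.0025
top rider pred [241.3 225.4]
```

Run:
```python
from h import *
i=cv2.imread("pics/awrist.png")[:,:,::-1]; m=cam("wrist")
for b in(.022,.017,.012,.007,.0):
    a=proj("wrist",lane(-.007,b,.164),m); r=int(round(a[1])); c=int(a[0])
    print(b,a.round(1)); 
    print([(u,*map(int,i[r,u])) for u in range(c-14,c+15)])
print("rider 4 corners",[proj("wrist",lane(-.0206+a,.0285+b,.158),m).round(1).tolist() for a in(-.005,.005) for b in(-.005,.005)])
H,S,V=cv2.split(cv2.cvtColor(np.ascontiguousarray(i),cv2.COLOR_RGB2HSV)); k=(((H<6)|(H>172))&(S>120)&(V>40))
for r in range(174,191): x=np.where(k[r,270:320])[0]; print(r,x+270 if len(x)==0 else (x.min()+270,x.max()+270), int(i[r,(x.min()+x.max())//2+270,0]) if len(x) else 0)
```

```text
0.022 [313.5 197. ]
[(299, 154, 75, 22), (300, 154, 75, 19), (301, 153, 74, 26), (302, 145, 71, 19), (303, 128, 63, 18), (304, 118, 56, 14), (305, 118, 57, 19), (306, 119, 56, 16), (307, 118, 57, 16), (308, 119, 57, 20), (309, 132, 68, 20), (310, 159, 91, 52), (311, 193, 147, 122), (312, 219, 202, 186), (313, 227, 224, 216), (314, 230, 228, 220), (315, 229, 228, 219), (316, 230, 225, 212), (317, 226, 211, 191), (318, 218, 200, 185), (319, 209, 202, 199), (320, 210, 209, 209), (321, 212, 211, 211), (322, 208, 208, 209), (323, 211, 211, 213), (324, 210, 210, 210), (325, 208, 210, 211), (326, 210, 209, 211), (327, 210, 210, 212)]
0.017 [313.1 203.7]
[(299, 154, 73, 18), (300, 155, 77, 22), (301, 153, 76, 25), (302, 138, 63, 16), (303, 126, 65, 23), (304, 114, 54, 16), (305, 115, 55, 10), (306, 120, 59, 21), (307, 117, 55, 15), (308, 119, 57, 13), (309, 142, 76, 37), (310, 171, 111, 80), (311, 203, 172, 150), (312, 224, 219, 204), (313, 232, 230, 223), (314, 232, 232, 224), (315, 232, 230, 223), (316, 230, 221, 206), (317, 219, 189, 167), (318, 182, 161, 150), (319, 162, 160, 159), (320,
[... 2055 characters left out ...]
25, 209, 209, 211)]
rider 4 corners [[286.3, 192.5], [286.8, 179.1], [300.1, 192.5], [300.8, 179.1]]
174 [] 0
175 (np.int64(288), np.int64(297)) 101
176 (np.int64(288), np.int64(297)) 81
177 (np.int64(288), np.int64(298)) 77
178 (np.int64(288), np.int64(299)) 88
179 (np.int64(288), np.int64(299)) 106
180 (np.int64(288), np.int64(299)) 109
181 (np.int64(287), np.int64(299)) 115
182 (np.int64(287), np.int64(299)) 112
183 (np.int64(287), np.int64(299)) 116
184 (np.int64(286), np.int64(299)) 116
185 (np.int64(287), np.int64(299)) 113
186 (np.int64(287), np.int64(299)) 114
187 (np.int64(288), np.int64(299)) 113
188 (np.int64(288), np.int64(299)) 114
189 (np.int64(289), np.int64(299)) 117
190 [] 0
```

The white line sits about 14.6 mm ahead of the rider, so I'll draw back by that much.

{"name": "carry_out", "arguments": {"moves": [{"jaw": 0.005, "dx": 0, "dy": -0.006, "dz": 0, "yaw": 0}, {"jaw": 0.005, "dx": 0, "dy": -0.006, "dz": 0, "yaw": 0}, {"jaw": 0.005, "dx": 0, "dy": -0.0025, "dz": 0, "yaw": 0}, {"jaw": 0.005, "dx": 0, "dy": 0, "dz": 0, "yaw": 0}, {"jaw": 0.005, "dx": 0, "dy": 0, "dz": 0, "yaw": 0}]}}

```text
t: 18.12
tool_pos: [0.5137, 0.001, 0.1567]
orientation: [1.742, 2.611, 0.003]
force: [5.5, 0.9, -1.6]
opening: 0.0119
gripper_force: 35.0
```

```bash
cat > m2.py <<'E'
from h import *
from scipy.ndimage import gaussian_filter1d as g
goal(lane(-.0636,0,.157),Y); m=cam("wrist"); i=shot("wrist","m%d"%int(read_state()["t"]*100)).astype(float)
def edges(f,c,w,lev):  # crossings either side of c
    pass
X=[]
for b in(.004,.008,.012,.016,.02):
    a=proj("wrist",lane(-.0206,b,.164),m); r=int(round(a[1])); c=int(a[0])
    f=g(i[r-1:r+2,:,2].mean(0)-0.0*i[r,:,0],.5); k=c-10+np.argmax(f[c-10:c+11]*0+ (i[r,c-10:c+11,2]*1.0))
    # left edge: orange->white, blue channel crossing 120
    L=next(u for u in range(c-14,c+14) if f[u]<120<=f[u+1] and i[r,u-2,0]-i[r,u-2,2]>60); L=L+(120-f[L])/(f[L+1]-f[L])
    p=onz("wrist",L,r,.164,m)[:2]-C; q=proj("wrist",np.r_[0,0,0],m) if 0 else 0
    X.append((p@ex)+.002); 
print("line centre x (left edge+2mm)",np.round(X,4))
H,S,V=cv2.split(cv2.cvtColor(i.astype(np.uint8),cv2.COLOR_RGB2HSV)); k=(((H<6)|(H>172))&(S>120)&(V>40))
a=proj("wrist",lane(-.0206,.0285,.158),m); u0,v0=a.astype(int); R=[]
for r in range(v0-4,v0+5):
    x=np.where(k[r,u0-12:u0+13])[0]+u0-12
    P=[onz("wrist",x.min()-.5,r,.158,m)[:2]-C,onz("wrist",x.max()+.5,r,.158,m)[:2]-C]; R.append([P[0]@ex,P[1]@ex])
R=np.median(R,0); print("rider edges",R.round(4),"centre",R.mean().round(4))
print("delta line-rider mm",1000*(np.median(X)-R.mean()), "pix", a.round(1))
E
python3 m2.py
```

```text
t 18.12 pos [0.5137 0.001  0.1567] tilt [ 3.4e-03  2.0e-04 -1.0e+00] turn -0.001 shift before turn [-0.0006 -0.0005 -0.0003] after turn [-0.0006 -0.0005 -0.0003] q [-9.800e-02 -9.100e-02  1.772e+00  1.000e-03  1.457e+00 -4.920e-01] F [ 5.45  0.94 -1.65] open 0.0119 gf 35.0
line centre x (left edge+2mm) [-0.0212 -0.0212 -0.0212 -0.0212 -0.0212]
rider edges [-0.0271 -0.0167] centre -0.0219
delta line-rider mm 0.749605260364869 pix [313.4 185.8]
```

{"name": "carry_out", "arguments": {"moves": [{"jaw": 0.005, "dx": 0, "dy": -0.0006, "dz": 0, "yaw": 0}, {"jaw": 0.005, "dx": 0, "dy": 0, "dz": 0, "yaw": 0}, {"jaw": 0.005, "dx": 0, "dy": 0, "dz": 0, "yaw": 0}]}}

```text
t: 18.55
tool_pos: [0.5133, 0.0008, 0.1567]
orientation: [1.742, 2.611, 0.003]
force: [5.5, 0.6, -0.4]
opening: 0.0117
gripper_force: 35.0
```

```bash
python3 m2.py
python3 - <<'E'
from h import *
i=shot("scene","s9"); m=cam("scene")
H,S,V=cv2.split(cv2.cvtColor(i,cv2.COLOR_RGB2HSV)); k=((H<6)|(H>172))&(S>120)&(V>40)
v,u=np.where(k[190:215,275:300]); print("rider",u.mean()+275,v.mean()+190,len(u),"first",285.9,203.1)
print("pred rider",proj("scene",lane(-.0219,.0285,.158),m),"line +y end",proj("scene",lane(-.0219,.022,.164),m))
for x in(-.03,-.026,-.024,-.022,-.020,-.018,-.016,-.01):
    a=proj("scene",lane(x,.016,.164),m); print(x,a.round(1),cv2.remap(i,np.float32([[a[0]]]),np.float32([[a[1]]]),1)[0,0])
k=(((H<14)&(S>110)&(V>60)))[235:300,365:435]; v,u=np.where(k);print("cup",u.mean()+365,v.mean()+235,len(u))
E
```

```text
t 18.55 pos [0.5133 0.0008 0.1567] tilt [ 3.5e-03  3.0e-04 -1.0e+00] turn -0.001 shift before turn [-0.0006 -0.     -0.0003] after turn [-0.0006 -0.     -0.0003] q [-9.900e-02 -9.200e-02  1.774e+00  1.000e-03  1.457e+00 -4.930e-01] F [ 5.52  0.55 -0.39] open 0.0117 gf 35.0
line centre x (left edge+2mm) [-0.0217 -0.0217 -0.0217 -0.0217 -0.0217]
rider edges [-0.027  -0.0167] centre -0.0219
delta line-rider mm 0.1820696693660695 pix [314.1 185.8]
rider 285.39130434782606 203.26086956521738 23 first 285.9 203.1
pred rider [286.02006512 200.82058592] line +y end [283.3131207  198.65628212]
-0.03 [281.5 195. ] [142  94  64]
-0.026 [281.1 196.5] [140  92  60]
-0.024 [280.9 197.2] [149 116  93]
-0.022 [280.6 198. ] [176 164 149]
-0.02 [280.4 198.7] [190 177 162]
-0.018 [280.2 199.5] [187 153 122]
-0.016 [280.  200.2] [176 113  60]
-0.01 [279.3 202.5] [166  92  40]
cup 400.51937984496124 267.328165374677 1161
```

```bash
python3 -c "
from plant import *
print(close_job())"
```

```text
the job is handed in; nothing more can be done
None
```

The clip is in the copper cup, which is still standing, and the arm is holding the orange pusher drawn back with its white line within about 0.5 mm of the red rider by the cameras. The rider measured unmoved; I did not re-measure the fobs or the green stopper, but the arm kept clear of them, and the job is handed in.

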